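# Unclip and uncover the vial carrier

### The job

Flip the two orange sprung clips off the ends of the blue lid, without shoving the carrier along the bench, then lift the lid off by its grip bar and lay it gently on the green mat: right way up, flat, centred and lengthwise along the mat. The open carrier stays where it stood with its clips open and its vials standing in it, and nothing else is disturbed.

Things in the scene. Friction and masses are not known exactly. Their poses are not given: they have to be found in the camera images.
- carrier: Grey vial carrier, an open box 140 (x) x 100 (y) x 92 mm, about 2.2 kg, loose on rubber feet: a sideways push of some 10 N shoves it. Origin: centre of its underside, z up; x runs from clip_b's end to clip_a's end. Walls 6 mm; three cells hold vials whose tops lie below the closed lid. The closed lid's top face is 100 mm above the origin.
- clip_a (a joint): Sprung bale clip at the carrier's +x end, rad: 0 shut over the lid's edge; grows as it swings outward and down about a rod along the carrier's y at x = 85, z = 45 mm; stop 1.75. A spring holds it shut (5 to 8 N outward on its tab starts it); past about 0.55 it is over centre, snaps fully open and stays; let go sooner, it snaps shut. Pushing the tab some 45 mm outward does it.
- clip_b (a joint): The same clip at the carrier's -x end (rod at x = -85, z = 45 mm); it swings outward to the carrier's -x. Same angles and spring.
- clip_a_line (a point): Point fixed on the carrier at x = 62.5, y = 0, z = 100 mm: on the closed lid's top, in the plane of the inboard face of clip_a's orange tab, an upright plate 28 mm wide (y), 6 thick, its upper edge 19.5 mm above the lid. The clip has play along its rod: the tab's middle stands anywhere within 32 mm of this point in y, NOT measured; look or feel for it. Beside it nothing is met.
- clip_b_line (a point): The same for clip_b, at x = -62.5 mm in the carrier; its tab stands anywhere within 32 mm of it along the carrier's y, independently. 55 mm of bare lid lie between each tab and the lid's grip bar.
- lid: Blue lift-off lid, 158 (x) x 108 (y) mm slab 8 mm thick, with a plug 124x84x8 mm underneath that sits in the carrier's mouth with 2 mm play all round; 0.25 kg. Origin: centre of the plug's underside, z up; seated, it lies 84 mm above the carrier's origin with the same axes. The clips reach 16 mm in over its two short edges.
- lid_grip (a point): Point in the lid's dark upright grip bar, 36 mm above the lid's origin. The bar is 14 mm thick (lid x), 60 mm long (lid y), 34 mm high, from 16 to 50 mm above the lid's origin.
- mat: Green rubber-edged mat fixed on the bench, 200 (x) x 135 (y) x 3 mm. Origin: centre of its underside.
- amber_vial_1: Amber glass vial with black cap, 33 mm wide, 74 mm high, standing in the carrier; leave it there. Origin: centre of its underside.
- amber_vial_2: Amber glass vial with black cap, 33 mm wide, 74 mm high, standing in the carrier; leave it there. Origin: centre of its underside.
- amber_vial_3: Amber glass vial with black cap, 33 mm wide, 74 mm high, standing in the carrier; leave it there. Origin: centre of its underside.
- wash_bottle: Bystander: white wash bottle with blue cap and bent spout, 68x105x204 mm. Origin: centre of its underside.
- flask_100: Bystander: small conical glass flask, 79 mm wide, 102 mm high. Origin: centre of its underside.
- sample_tin_0: Bystander: round tin with white lid, 65 mm wide, 52 mm high. Origin: centre of its underside.
- glass_dish_2: Bystander: round glass dish, 73 mm wide, 40 mm high. Origin: centre of its underside.
- pipette_bulb: Bystander: red rubber pipette bulb, 42 mm wide, 60 mm high. Origin: centre of its underside.

How it is judged:
On the way, in this order (a step that is already met when the one before it is completed fails the run):
1. both clips swung open while the lid still sits on the carrier (value of joint each of clip_a, clip_b above 1.2 rad and z of lid in the frame of carrier below 0.09 m and horizontal distance between lid and carrier below 0.015 m), for 0.1 s.
2. the lid lifted clear of the carrier (value of joint each of clip_a, clip_b above 1.2 rad and z of lid in the frame of carrier above 0.115 m), for 0.1 s.
At the end, for the whole second after the job is handed in: Both clips open (beyond 1.2 rad); the lid at rest on the mat, right way up and level (0.08 rad), its centre within 40 mm of the mat's centre and its length within 0.3 rad of the mat's; the carrier at rest, upright, within 40 mm of where it stood, with the three vials upright in it (value of joint each of clip_a, clip_b above 1.2 rad and angle between each of amber_vial_1, amber_vial_2, amber_vial_3's own z axis and vertical below 0.3 rad and horizontal distance between lid and mat below 0.04 m and angle between the x axis of lid and the x axis of mat, either way round below 0.3 rad and angle between lid's own z axis and vertical below 0.08 rad and z of lid in the frame of mat below 0.01 m and linear speed of each of lid, carrier below 0.02 m/s and distance of carrier from where it was at the start of the episode below 0.04 m and angle between carrier's own z axis and vertical below 0.05 rad and horizontal distance between each of amber_vial_1, amber_vial_2, amber_vial_3 and carrier below 0.06 m); the robot touches nothing.
It fails at once if the carrier was shoved more than 40 mm or tipped (distance of carrier from where it was at the start of the episode above 0.04 m or angle between carrier's own z axis and vertical above 0.15 rad).
It fails at once if the lid was dropped (over 0.6 m/s just above the bench) (height (world z) of lid below 0.03 m and linear speed of lid above 0.6 m/s).
It fails at once if a bystander was moved more than 30 mm (distance of any of wash_bottle, flask_100, sample_tin_0, glass_dish_2, pipette_bulb from where it was at the start of the episode above 0.03 m).
It fails at once if a vial was tipped (angle between any of amber_vial_1, amber_vial_2, amber_vial_3's own z axis and vertical above 0.6 rad).
It also fails if it takes over 64 s, if anything falls off the work surface, if the arm or the gripper's body presses on something with over 40 N, if the wrist force passes 120 N, or if a joint passes its speed limit or range.

### The arm

A 6-joint arm with a two-finger parallel gripper is mounted at the origin on a cart in front of the work surface, level with it; the furniture and walls round the work are solid. World frame = base frame: x ahead of the robot, y to its left, z up, the work surface at z = 0. Lengths are in m, angles in rad, forces in N, time in s.
With the tool pointing down it reaches from about 0.3 to 0.875 m from the base axis. Payload 6.4 kg.
Tool frame: the origin (TCP) lies between the finger pads; the fingertips stand 8 mm ahead of it and the grasp point (between the pads) lies 11 mm behind it (env.tip_extent is the distance from the TCP to the fingertips, in m); z points along the fingers, y is the line along which they close (so a half turn about z gives the same grasp; the last joint's range is limited). The gripper opens to 85 mm and grips with 20 to 120 N. Pads are 22 mm wide; open, the fingers measure 114 mm over their backs; the gripper's body (76 mm by 85 mm) begins 54 mm behind the grasp point. The pads swing forward as they close: fully open they stand 13 mm farther back than shut.
Start: joints at [-1.396, 0.181, 1.607, -0, 1.354, -0.206], TCP at [0.214, -0.534, 0.239] pointing down, gripper open.
Joint ranges: [-2.99, 2.99], [-0.89, 2.07], [0.3, 2.58], [-1.14, 4.28], [0, 2.63], [-3.12, 3.12]. Speed limits (rad/s): [2.57, 2.57, 3.01, 3.14, 3.14, 3.14].

### API

Orientations are given as a 3x3 rotation matrix whose columns are the frame's x, y, z axes.
In Python, from rig import env, vision gives the robot as it stands.
- The arm moves only by the tool step_arm, never from a script. Its argument "commands" is a list of rows, each a list of 7 numbers: the shift along the tool's x, y, z in mm, then the turn, a rotation vector about the tool's x, y, z in rad, then the gripper's target within -1 to 1 (shut at 1, half-way at 0, fully open at -1). A call has 1 to 12 rows; each row is the pose to reach, as a shift and turn from the pose commanded when the call began, along the tool's axes at that moment; what a row does not reach only later rows make up. A row lasts 1/12 s, in which the tool goes at most 41.7 mm and 7.16 degrees, less where a joint would pass 70% of its speed; a pose out of reach is approached as far as the arm can. A call with a gripper value outside its range is refused whole. The fingers move at their own pace and stop on an object; "force" is the grip in N (left out, the last holds). Time passes only in rows, so rows that repeat a pose let the fingers close. It gives the time, the measured TCP pose, the force, the opening and the grip force at its end, in the units of the state.
- env.sense(): the state, without advancing time (a new reading comes with each control period).
- vision.read_camera(name): name is "scene" or "top"; returns a dict with "image" (384x512x3 uint8, red, green, blue), "fov_y" (degrees; the focal length in pixels is half the picture's height over the tangent of half this angle, whatever the lens; pixels are square), "cx", "cy" (the principal point, pixels), "k1" (the pictures are not rectified: a ray, as slopes to the right and down, at radius r is drawn at 1 + k1 r^2 times it, then the intrinsics apply), "rvec" (rotation vector, rad) and "tvec" (3), from world to camera coordinates, as OpenCV has them. Camera axes: x right, y down, z forward; pixel columns grow to the right and rows downward; lengths in m; the calibration is good to about 2 mm. A picture is of the moment at which its call begins. There is no depth.
- env.finish_job(): hands the job in; it is judged then, once.
The state is a dict: "time_s": time; "q": joint angles; "dq": joint speeds; "effort": joint torques, N m; "ee_pos": TCP position; "tcp_rot": TCP orientation; "wrist_force": force on the tool from outside, world axes, zero at the start; "ft_torque": the same for the moment, N m; "finger_gap": opening from 0.0 (shut) to 1.0 (fully open); "grasp_force": force on a finger pad.
Only numpy, scipy, OpenCV 4.12 (cv2) and the standard library are available. Lean on these libraries where they do the work, as an engineer would, in place of code of your own. Each camera call takes 0.05 s, during which the arm holds its last target. There are 200 camera calls.

## Working session

There is one attempt and no reset: what is moved stays moved. The work goes in short steps, Python scripts to look and compute and a tool call to move; the robot and the scene stay as the last step left them, time stands still between calls to the robot, and variables do not carry over. Pictures are saved under pics/ and viewed, at most 10 in all, crops included, and the job is handed in when it is done.

Besides the shell and the picture viewer there is one more tool, called by a JSON object that holds its "api" and its "payload", one argument or row to a line. step_arm: Moves the arm, as the interface text tells. Its arguments: {"type":"object","properties":{"commands":{"type":"array"},"force":{"type":"number"}},"required":["commands"]}

```bash
mkdir -p pics && cat > h.py <<'E'
import numpy as np, cv2
from rig import env, vision
def cam(n): return vision.read_camera(n)
def ray(c,uv):
    f=192/np.tan(np.radians(c["fov_y"])/2)
    d=(np.array(uv,float)-[c["cx"],c["cy"]])/f
    s=d.copy()
    for _ in range(30): s=d/(1+c["k1"]*(s@s))
    R=cv2.Rodrigues(np.array(c["rvec"],float))[0]; t=np.array(c["tvec"],float).ravel()
    return -R.T@t, R.T@np.array([s[0],s[1],1])
def onz(c,uv,z):
    o,d=ray(c,uv); return o+d*(z-o[2])/d[2]
def proj(c,P):
    f=192/np.tan(np.radians(c["fov_y"])/2)
    R=cv2.Rodrigues(np.array(c["rvec"],float))[0]; p=R@np.array(P,float)+np.array(c["tvec"],float).ravel()
    s=p[:2]/p[2]; s=s*(1+c["k1"]*(s@s)); return s*f+[c["cx"],c["cy"]]
E
python3 - <<'E'
from h import *
a=cam("scene");b=cam("top")
for n,c in(("s",a),("t",b)):
    cv2.imwrite(f"pics/{n}0.png",cv2.resize(c["image"][:,:,::-1],None,fx=1.5,fy=1.5)); print(n,ray(c,[256,192]),c["fov_y"],c["k1"])
s=env.sense();print(s["time_s"],s["ee_pos"],s["tcp_rot"])
E
```

```text
s (array([ 0.30555194, -0.87983955,  0.7562454 ]), array([ 0.31972804,  0.57555677, -0.75267153])) 56.52365986302662 -0.012051480433119599
t (array([ 0.51739865, -0.38917563,  1.31378025]), array([ 0.05182746, -0.02316849, -0.99844337])) 44.51394744858874 -0.05065857764150018
0.1 [ 0.21365404 -0.53332813  0.23848013] [[ 9.28353345e-01  3.71698789e-01 -2.78243073e-04]
 [ 3.71698757e-01 -9.28352107e-01  1.54915484e-03]
 [ 3.17511435e-04 -1.54158568e-03 -9.99998761e-01]]
```

View pics/s0.png

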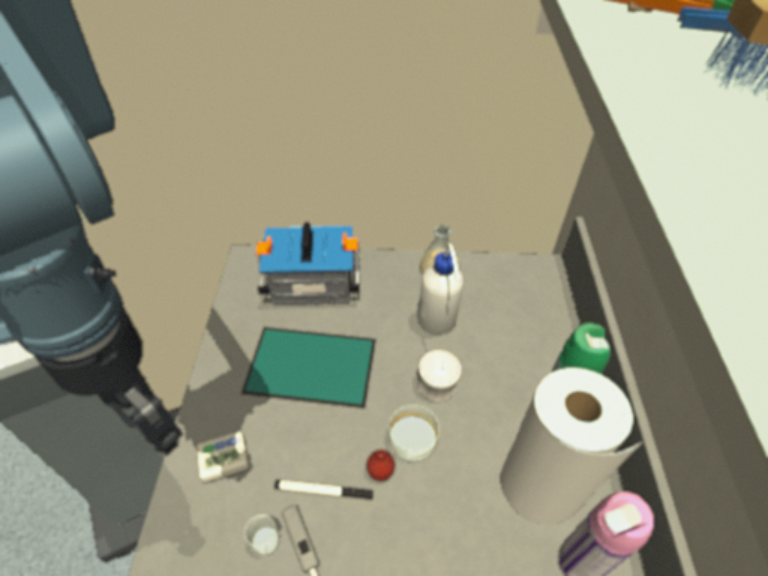

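View pics/t0.png

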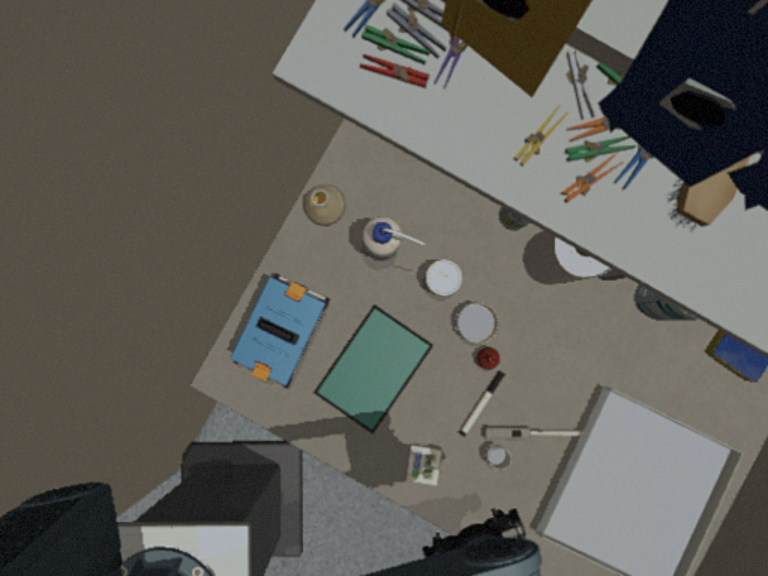

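The scene view shows the closed carrier with its orange tabs at about (265,248) and (350,243), and the mat at about (310,367). In the top view the tabs are at (296,291) and (261,372), the grip bar at (278,330), and the mat at about (374,369). All positions are in the 1.5x pictures.

```bash
python3 - <<'E'
from h import *
def cnts(c,lo,hi,box,mn):
    h=cv2.cvtColor(c["image"],cv2.COLOR_RGB2HSV); m=cv2.inRange(h,lo,hi)
    k=np.zeros_like(m); x0,y0,x1,y1=box; k[y0:y1,x0:x1]=m[y0:y1,x0:x1]
    return [q for q in cv2.findContours(k,cv2.RETR_EXTERNAL,cv2.CHAIN_APPROX_NONE)[0] if cv2.contourArea(q)>=mn]
def rect(c,q,z,pr=1):
    P=np.array([onz(c,p[0],z)[:2] for p in q])*1000
    r=cv2.minAreaRect(P.astype(np.float32)); print("rect z",z,np.round(r[0],1),np.round(r[1],1),round(r[2],1)); return r
boxes={"top":dict(lid=(140,175,225,265),mat=(200,195,300,295)),"scene":dict(lid=(160,140,250,205),mat=(150,205,260,275))}
for n in("top","scene"):
    c=cam(n);B=boxes[n];print(n)
    for q in cnts(c,(98,100,60),(118,255,255),B["lid"],80): rect(c,q,.1)
    for q in cnts(c,(5,150,120),(20,255,255),B["lid"],8):
        print("tab");r=rect(c,q,.1195)
        u=q[:,0];print(u.min(0),u.max(0))
    for q in cnts(c,(70,60,30),(95,255,255),B["mat"],200): rect(c,q,.003)
    for q in cnts(c,(0,0,0),(179,255,45),B["lid"],25): 
        print("dark");rect(c,q,.134)
E
```

```text
top
rect z 0.1 [ 508.7 -233.1] [108.6 157.9] 64.1
tab
rect z 0.1195 [ 441.2 -207.1] [26.1 23.7] 63.2
[168 242] [179 253]
tab
rect z 0.1195 [ 575.5 -266.5] [26.5 24.6] 67.8
[191 188] [203 199]
rect z 0.003 [ 436.1 -397.7] [126.5 190.7] 55.2
dark
rect z 0.134 [ 508.9 -236.6] [68.5 14.8] 64.6
scene
rect z 0.1 [ 509.5 -234.9] [109.6 156.9] 64.5
tab
rect z 0.1195 [ 439.9 -215.2] [34.3 22.7] 70.7
[171 159] [180 169]
tab
rect z 0.1195 [ 574.2 -274.7] [33.8 23. ] 64.6
[229 157] [238 166]
rect z 0.003 [ 437.9 -395.4] [126.4 191.6] 54.9
dark
rect z 0.134 [ 505.  -252.6] [79.4 11.2] 63.8
```

```bash
cat >> h.py <<'E'
from scipy.spatial.transform import Rotation as Ro
A=np.radians(-25.7); U=np.array([np.cos(A),np.sin(A)]); V=np.array([-U[1],U[0]]); C=np.array([.509,-.234])
def row(xyz,yaw):  # yaw = direction of tool y in world
    s=env.sense(); R=np.array(s["tcp_rot"])
    y=np.array([np.cos(yaw),np.sin(yaw),0]); z=np.array([0,0,-1.]); T=np.c_[np.cross(y,z),y,z]
    print(np.round(1000*R.T@(np.array(xyz)-s["ee_pos"]),1),np.round(Ro.from_matrix(R.T@T).as_rotvec(),3))
def uv(u,v): return C+u*U+v*V
def st():
    s=env.sense();p=np.array(s["ee_pos"]);d=p[:2]-C
    print("t",s["time_s"],"p",np.round(p,4),"uv",np.round([d@U*1000,d@V*1000],1),"F",np.round(s["wrist_force"],1),"gap",s["finger_gap"],"grip",s["grasp_force"]); print(np.round(s["tcp_rot"],3).tolist())
E
python3 - <<'E'
from h import *
st(); print(env.tip_extent)
row([*uv(-.033,-.004),.22],A)
c=cam("top"); 
for n,p,z in(("bottle",(381/1.5,233/1.5),.2),("flask",(320/1.5,200/1.5),.1)):
    q=onz(c,p,z);d=q[:2]-C;print(n,q,d@U,d@V)
E
```

```text
t 0.2 p [ 0.2137 -0.5334  0.2387] uv [-136.3 -397.9] F [ 0.   0.4 -0.7] gap 1.0021144198934255 grip 0.0
[[0.928, 0.372, -0.0], [0.372, -0.928, 0.001], [0.0, -0.001, -1.0]]
0.008
[ 360.2 -189.8   19. ] [-0.001 -0.001 -0.741]
bottle [ 0.66292231 -0.41102174  0.2       ] 0.21546294093141025 -0.09276041075894557
flask [ 0.73445831 -0.30741664  0.1       ] 0.23499309370198937 0.031617996309804386
```

{"api": "step_arm", "payload": {
  "commands": [
    [360, -190, 19, 0, 0, -0.741, 1],
    [360, -190, 19, 0, 0, -0.741, 1],
    [360, -190, 19, 0, 0, -0.741, 1],
    [360, -190, 19, 0, 0, -0.741, 1],
    [360, -190, 19, 0, 0, -0.741, 1],
    [360, -190, 19, 0, 0, -0.741, 1],
    [360, -190, 19, 0, 0, -0.741, 1],
    [360, -190, 19, 0, 0, -0.741, 1],
    [360, -190, 19, 0, 0, -0.741, 1],
    [360, -190, 19, 0, 0, -0.741, 1],
    [360, -190, 19, 0, 0, -0.741, 1],
    [360, -190, 19, 0, 0, -0.741, 1]
  ],
  "force": 40
}}

```text
time_s: 1.25
ee_pos: [0.4781, -0.222, 0.2201]
tcp_rot: [[0.431, 0.903, -0.0], [0.903, -0.431, 0.0], [-0.0, -0.0, -1.0]]
wrist_force: [-0.8, -0.7, -0.7]
finger_gap: 0.002
grasp_force: 0.0
```

{"api": "step_arm", "payload": {
  "commands": [
    [0, 0, 0, 0, 0, 0, 1],
    [0, 0, 0, 0, 0, 0, 1],
    [0, 0, 0, 0, 0, 0, 1],
    [0, 0, 0, 0, 0, 0, 1]
  ]
}}

```text
time_s: 1.58
ee_pos: [0.4768, -0.2247, 0.2204]
tcp_rot: [[0.436, 0.9, 0.0], [0.9, -0.436, -0.0], [-0.0, 0.0, -1.0]]
wrist_force: [-0.3, -0.4, -0.3]
finger_gap: 0.002
grasp_force: 0.0
```

```bash
python3 - <<'E'
from h import *
st(); row([*uv(-.033,-.004),.116],A)
c=cam("top"); cv2.imwrite("pics/t1.png",cv2.resize(c["image"][150:300,120:320,::-1],None,fx=4,fy=4,interpolation=cv2.INTER_CUBIC))
E
```

```text
t 1.5833 p [ 0.4768 -0.2247  0.2204] uv [-33.1  -5.6] F [-0.3 -0.4 -0.3] gap 0.0021727776295599513 grip 0.0
[[0.436, 0.9, 0.0], [0.9, -0.436, -0.0], [-0.0, 0.0, -1.0]]
[1.600e+00 1.000e-01 1.044e+02] [ 0.     0.    -0.002]
```

View pics/t1.png

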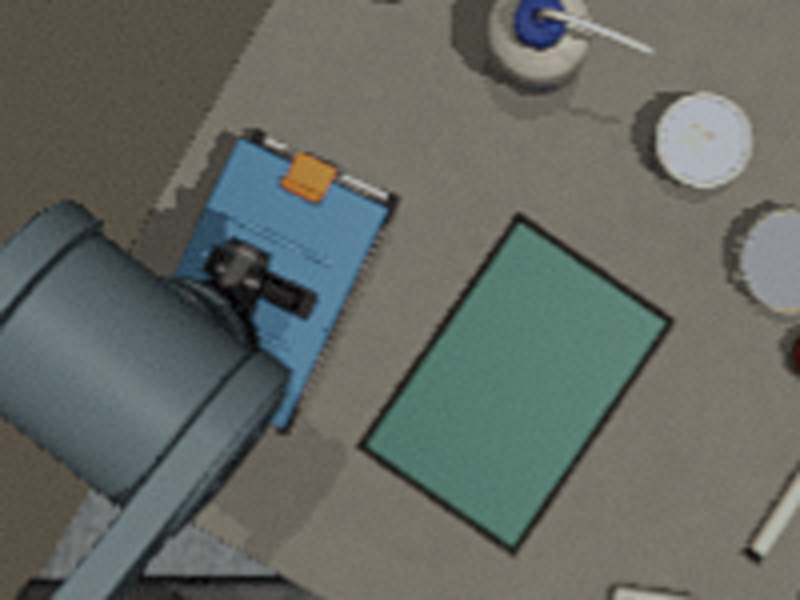

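The crop shows the shut gripper over the lid just near-side of the grip bar at (285,295). The far tab is at (308,177) and the mat's corners are clear. I'll descend next.

{"api": "step_arm", "payload": {
  "commands": [
    [1, 0, 30, 0, 0, 0, 1],
    [1, 0, 60, 0, 0, 0, 1],
    [1, 0, 80, 0, 0, 0, 1],
    [1, 0, 92, 0, 0, 0, 1],
    [1, 0, 98, 0, 0, 0, 1],
    [1, 0, 102, 0, 0, 0, 1],
    [1, 0, 104, 0, 0, 0, 1],
    [1, 0, 104, 0, 0, 0, 1]
  ]
}}

```text
time_s: 2.3
ee_pos: [0.4782, -0.2232, 0.117]
tcp_rot: [[0.434, 0.901, 0.001], [0.901, -0.434, -0.001], [-0.0, 0.001, -1.0]]
wrist_force: [-0.3, -0.1, -0.1]
finger_gap: -0.001
grasp_force: 0.0
```

{"api": "step_arm", "payload": {
  "commands": [
    [0, -4, 0, 0, 0, 0, 1],
    [0, -8, 0, 0, 0, 0, 1],
    [0, -12, 0, 0, 0, 0, 1],
    [0, -14, 0, 0, 0, 0, 1],
    [0, -16, 0, 0, 0, 0, 1],
    [0, -18, 0, 0, 0, 0, 1],
    [0, -20, 0, 0, 0, 0, 1],
    [0, -22, 0, 0, 0, 0, 1]
  ]
}}

```text
time_s: 2.97
ee_pos: [0.4596, -0.2142, 0.1175]
tcp_rot: [[0.434, 0.901, 0.004], [0.901, -0.434, -0.003], [-0.0, 0.005, -1.0]]
wrist_force: [5.4, -1.9, 3.4]
finger_gap: 0.0
grasp_force: 3.3
```

{"api": "step_arm", "payload": {
  "commands": [
    [0, -3, 0, 0, 0, 0, 1],
    [0, -6, 0, 0, 0, 0, 1],
    [0, -9, 0, 0, 0, 0, 1],
    [0, -12, 0, 0, 0, 0, 1],
    [0, -15, 0, 0, 0, 0, 1],
    [0, -18, 0, 0, 0, 0, 1]
  ]
}}

```text
time_s: 3.47
ee_pos: [0.4434, -0.2066, 0.1181]
tcp_rot: [[0.434, 0.901, 0.004], [0.901, -0.434, -0.003], [-0.001, 0.005, -1.0]]
wrist_force: [2.4, -1.2, 4.8]
finger_gap: -0.003
grasp_force: 2.0
```

{"api": "step_arm", "payload": {
  "commands": [
    [0, -3, 0, 0, 0, 0, 1],
    [0, -6, 0, 0, 0, 0, 1],
    [0, -9, 0, 0, 0, 0, 1],
    [0, -12, 0, 0, 0, 0, 1]
  ]
}}

```text
time_s: 3.8
ee_pos: [0.43, -0.1997, 0.1158]
tcp_rot: [[0.434, 0.901, -0.001], [0.901, -0.434, 0.001], [0.0, -0.002, -1.0]]
wrist_force: [0.9, -0.8, 0.2]
finger_gap: 0.001
grasp_force: 0.3
```

{"api": "step_arm", "payload": {
  "commands": [
    [0, -5, 0, 0, 0, 0, 1],
    [0, -10, 0, 0, 0, 0, 1],
    [0, -15, 0, 0, 0, 0, 1],
    [0, -15, 0, 0, 0, 0, 1]
  ]
}}

```text
time_s: 4.13
ee_pos: [0.416, -0.1926, 0.1156]
tcp_rot: [[0.434, 0.901, -0.002], [0.901, -0.434, 0.001], [0.0, -0.002, -1.0]]
wrist_force: [-0.0, -0.2, -0.9]
finger_gap: 0.001
grasp_force: 0.0
```

```bash
python3 - <<'E'
from h import *
st()
c=cam("scene"); cv2.imwrite("pics/s1.png",cv2.resize(c["image"][110:260,140:340,::-1],None,fx=4,fy=4,interpolation=cv2.INTER_CUBIC))
E
```

```text
t 4.1333 p [ 0.416  -0.1926  0.1156] uv [-101.8   -3. ] F [-0.  -0.2 -0.9] gap 0.0006916070074149498 grip 0.0
[[0.434, 0.901, -0.002], [0.901, -0.434, 0.001], [0.0, -0.002, -1.0]]
```

View pics/s1.png

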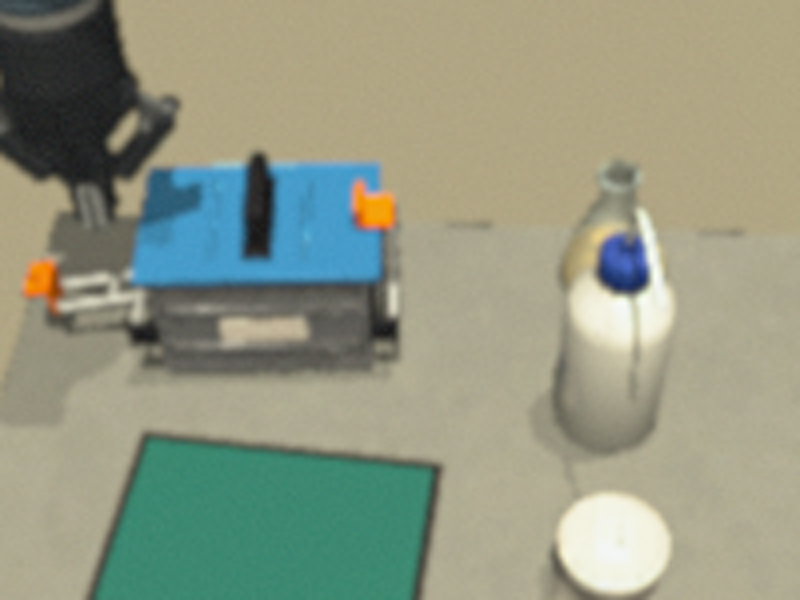

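The near clip is now open, with its tab out and down at (40,283). The far tab is still shut at (375,207), and the lid looks seated. Next I go over the bar to the far side.

{"api": "step_arm", "payload": {
  "commands": [
    [0, 0, -35, 0, 0, 0, 1],
    [0, 0, -70, 0, 0, 0, 1],
    [0, 0, -75, 0, 0, 0, 1],
    [0, 40, -75, 0, 0, 0, 1],
    [0, 80, -75, 0, 0, 0, 1],
    [0, 110, -75, 0, 0, 0, 1],
    [0, 130, -75, 0, 0, 0, 1],
    [2, 135, -75, 0, 0, 0, 1],
    [2, 135, -75, 0, 0, 0, 1],
    [2, 135, -75, 0, 0, 0, 1],
    [2, 135, -75, 0, 0, 0, 1]
  ]
}}

```text
time_s: 5.1
ee_pos: [0.5388, -0.2496, 0.1909]
tcp_rot: [[0.434, 0.901, -0.001], [0.901, -0.434, 0.001], [0.0, -0.001, -1.0]]
wrist_force: [-0.5, 1.9, -0.1]
finger_gap: -0.002
grasp_force: 0.0
```

```bash
python3 - <<'E'
from h import *
st()
c=cam("scene")
h=cv2.cvtColor(c["image"],cv2.COLOR_RGB2HSV)
m=cv2.inRange(h,(98,100,60),(118,255,255)); k=np.zeros_like(m);k[140:205,160:250]=m[140:205,160:250]
q=max(cv2.findContours(k,cv2.RETR_EXTERNAL,cv2.CHAIN_APPROX_NONE)[0],key=cv2.contourArea)
r=cv2.minAreaRect(np.array([onz(c,p[0],.1)[:2]*1000 for p in q],np.float32));print(r)
row([*uv(.033,-.002),.116],A)
E
```

```text
t 5.1 p [ 0.5388 -0.2496  0.1909] uv [33.6 -1.2] F [-0.5  1.9 -0.1] gap -0.0019808944986090303 grip 0.0
[[0.434, 0.901, -0.001], [0.901, -0.434, 0.001], [0.0, -0.001, -1.0]]
((509.438720703125, -237.16912841796875), (106.94677734375, 158.01792907714844), 62.50239181518555)
[-0.8 -0.7 75.1] [-0.001 -0.    -0.   ]
```

{"api": "step_arm", "payload": {
  "commands": [
    [0, -1, 30, 0, 0, 0, 1],
    [0, -1, 55, 0, 0, 0, 1],
    [0, -1, 67, 0, 0, 0, 1],
    [0, -1, 72, 0, 0, 0, 1],
    [0, -1, 75, 0, 0, 0, 1],
    [0, -1, 75, 0, 0, 0, 1],
    [0, 3, 75, 0, 0, 0, 1],
    [0, 7, 75, 0, 0, 0, 1],
    [0, 10, 75, 0, 0, 0, 1],
    [0, 13, 75, 0, 0, 0, 1],
    [0, 16, 75, 0, 0, 0, 1],
    [0, 19, 75, 0, 0, 0, 1]
  ]
}}

```text
time_s: 6.15
ee_pos: [0.5567, -0.2588, 0.1175]
tcp_rot: [[0.434, 0.901, -0.002], [0.901, -0.434, 0.0], [-0.001, -0.002, -1.0]]
wrist_force: [-9.3, 3.2, 14.6]
finger_gap: -0.001
grasp_force: 6.8
```

{"api": "step_arm", "payload": {
  "commands": [
    [0, 3, 0, 0, 0, 0, 1],
    [0, 6, 0, 0, 0, 0, 1],
    [0, 9, 0, 0, 0, 0, 1],
    [0, 12, 0, 0, 0, 0, 1],
    [0, 15, 0, 0, 0, 0, 1],
    [0, 18, 0, 0, 0, 0, 1]
  ]
}}

```text
time_s: 6.65
ee_pos: [0.5735, -0.2667, 0.1168]
tcp_rot: [[0.434, 0.901, -0.0], [0.901, -0.434, -0.0], [-0.0, -0.0, -1.0]]
wrist_force: [-2.1, 1.6, 3.6]
finger_gap: 0.005
grasp_force: 1.9
```

{"api": "step_arm", "payload": {
  "commands": [
    [0, 3, 0, 0, 0, 0, 1],
    [0, 6, 0, 0, 0, 0, 1],
    [0, 9, 0, 0, 0, 0, 1],
    [0, 12, 0, 0, 0, 0, 1],
    [0, 15, 0, 0, 0, 0, 1],
    [0, 19, 0, 0, 0, 0, 1],
    [0, 23, 0, 0, 0, 0, 1],
    [0, 27, 0, 0, 0, 0, 1]
  ]
}}

```text
time_s: 7.32
ee_pos: [0.5981, -0.2785, 0.1162]
tcp_rot: [[0.434, 0.901, 0.0], [0.901, -0.434, -0.0], [0.0, 0.0, -1.0]]
wrist_force: [0.3, 0.0, 0.9]
finger_gap: -0.003
grasp_force: 0.0
```

{"api": "step_arm", "payload": {
  "commands": [
    [0, 0, -35, 0, 0, 0, 1],
    [0, 0, -70, 0, 0, 0, 1],
    [0, 0, -100, 0, 0, 0, 0],
    [0, 0, -100, 0, 0, 0, 0],
    [0, 0, -100, 0, 0, 0, -0.3],
    [0, 0, -100, 0, 0, 0, -0.3]
  ]
}}

```text
time_s: 7.82
ee_pos: [0.5975, -0.2781, 0.2158]
tcp_rot: [[0.434, 0.901, -0.0], [0.901, -0.434, 0.0], [0.0, -0.0, -1.0]]
wrist_force: [0.8, 0.2, -0.7]
finger_gap: 0.569
grasp_force: 0.0
```

```bash
python3 - <<'E'
from h import *
st()
for n in("scene","top"):
    c=cam(n)
    h=cv2.cvtColor(c["image"],cv2.COLOR_RGB2HSV)
    m=cv2.inRange(h,(98,100,60),(118,255,255)); k=np.zeros_like(m);b=(140,205,160,250) if n=="scene" else (175,265,140,225)
    k[b[0]:b[1],b[2]:b[3]]=m[b[0]:b[1],b[2]:b[3]]
    q=max(cv2.findContours(k,cv2.RETR_EXTERNAL,cv2.CHAIN_APPROX_NONE)[0],key=cv2.contourArea)
    print(cv2.minAreaRect(np.array([onz(c,p[0],.1)[:2]*1000 for p in q],np.float32)))
    x=c["image"][110:260,140:340] if n=="scene" else c["image"][150:300,120:320]
    cv2.imwrite(f"pics/{n}2.png",cv2.resize(x[:,:,::-1],None,fx=4,fy=4,interpolation=cv2.INTER_CUBIC))
row([*C,.18],A)
E
```

```text
t 7.8167 p [ 0.5975 -0.2781  0.2158] uv [98.8 -1.4] F [ 0.8  0.2 -0.7] gap 0.5689186170156645 grip 0.0
[[0.434, 0.901, -0.0], [0.901, -0.434, 0.0], [0.0, -0.0, -1.0]]
((509.9679870605469, -235.10165405273438), (109.38273620605469, 156.6220245361328), 64.38365936279297)
((497.5365295410156, -255.90338134765625), (57.75264358520508, 157.05003356933594), 64.04705047607422)
[  1.2 -97.9  34.6] [-0.003 -0.001 -0.   ]
```

View pics/scene2.png

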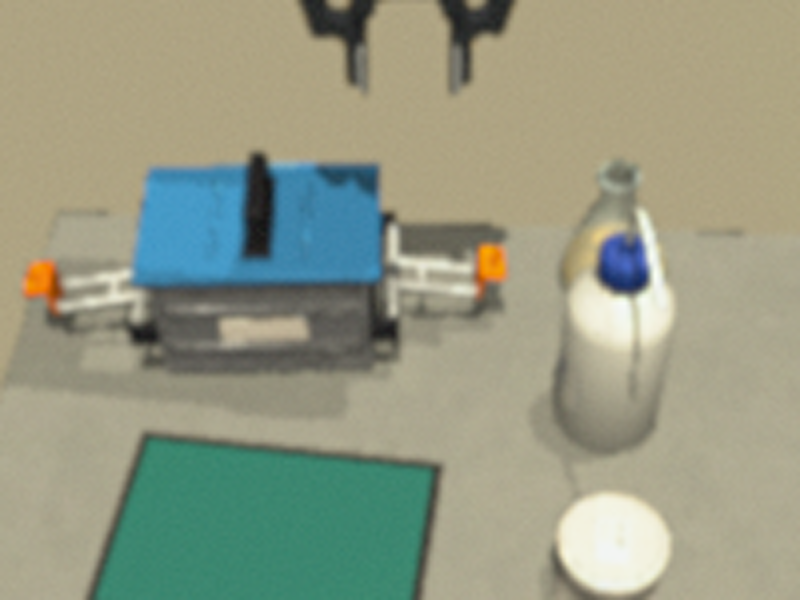

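Both clips are open, with the tabs at (40,278) and (490,263). The lid is seated where it was, so I grasp the bar next.

{"api": "step_arm", "payload": {
  "commands": [
    [1, -35, 0, 0, 0, 0, -0.3],
    [1, -70, 0, 0, 0, 0, -0.3],
    [1, -95, 0, 0, 0, 0, -0.3],
    [1, -98, 0, 0, 0, 0, -0.3],
    [1, -98, 0, 0, 0, 0, -0.3],
    [1, -98, 25, 0, 0, 0, -0.3],
    [1, -98, 50, 0, 0, 0, -0.3],
    [1, -98, 75, 0, 0, 0, -0.3],
    [1, -98, 90, 0, 0, 0, -0.3],
    [1, -98, 98, 0, 0, 0, -0.3],
    [1, -98, 102, 0, 0, 0, -0.3],
    [1, -98, 102, 0, 0, 0, -0.3]
  ],
  "force": 40
}}

```text
time_s: 8.92
ee_pos: [0.5099, -0.2349, 0.1135]
tcp_rot: [[0.434, 0.901, -0.001], [0.901, -0.434, 0.001], [0.0, -0.001, -1.0]]
wrist_force: [-0.1, -0.3, 0.2]
finger_gap: 0.649
grasp_force: 0.0
```

{"api": "step_arm", "payload": {
  "commands": [
    [0, 0, 0, 0, 0, 0, 1],
    [0, 0, 0, 0, 0, 0, 1],
    [0, 0, 0, 0, 0, 0, 1],
    [0, 0, 0, 0, 0, 0, 1],
    [0, 0, 0, 0, 0, 0, 1],
    [0, 0, 0, 0, 0, 0, 1]
  ]
}}

```text
time_s: 9.42
ee_pos: [0.5102, -0.2352, 0.1155]
tcp_rot: [[0.434, 0.901, 0.001], [0.901, -0.434, -0.001], [-0.0, 0.002, -1.0]]
wrist_force: [-0.9, 0.4, 6.1]
finger_gap: 0.154
grasp_force: 40.2
```

{"api": "step_arm", "payload": {
  "commands": [
    [0, 0, -4, 0, 0, 0, 1],
    [0, 0, -8, 0, 0, 0, 1],
    [0, 0, -13, 0, 0, 0, 1],
    [0, 0, -20, 0, 0, 0, 1],
    [0, 0, -30, 0, 0, 0, 1],
    [0, 0, -42, 0, 0, 0, 1],
    [0, 0, -55, 0, 0, 0, 1],
    [0, 0, -68, 0, 0, 0, 1],
    [0, 0, -80, 0, 0, 0, 1],
    [0, 0, -90, 0, 0, 0, 1],
    [0, 0, -95, 0, 0, 0, 1],
    [0, 0, -95, 0, 0, 0, 1]
  ]
}}

```text
time_s: 10.42
ee_pos: [0.5104, -0.2353, 0.2111]
tcp_rot: [[0.434, 0.901, 0.002], [0.901, -0.434, -0.002], [-0.001, 0.003, -1.0]]
wrist_force: [0.4, 0.1, -2.7]
finger_gap: 0.155
grasp_force: 39.1
```

```bash
python3 - <<'E'
from h import *
st()
c=cam("scene")
cv2.imwrite("pics/s3.png",cv2.resize(c["image"][60:260,140:340,::-1],None,fx=3,fy=3,interpolation=cv2.INTER_CUBIC))
row([.437,-.3965,.2],np.radians(-35))
E
```

```text
t 10.4167 p [ 0.5104 -0.2353  0.2111] uv [ 1.8 -0.6] F [ 0.4  0.1 -2.7] gap 0.15508411963285734 grip 39.0889173746109
[[0.434, 0.901, 0.002], [0.901, -0.434, -0.002], [-0.001, 0.003, -1.0]]
[-177.2    4.4   10. ] [0.001 0.    0.162]
```

View pics/s3.png

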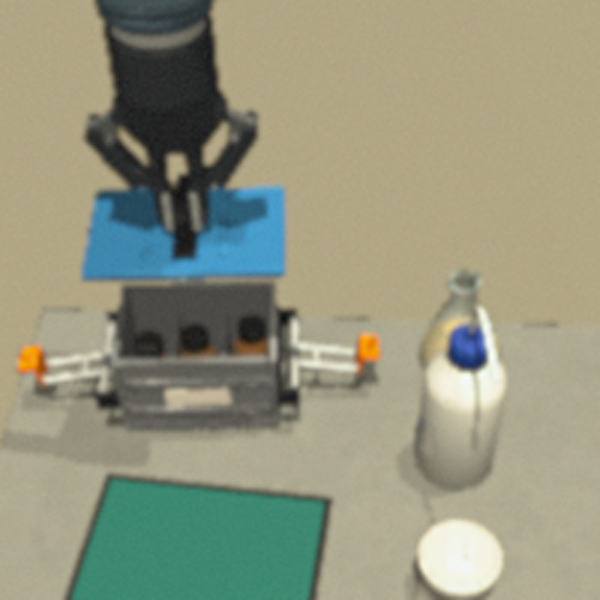

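The lid is held level at about (185,235). The three vials stand in the open carrier, and both clips are still open. I move to the mat next.

{"api": "step_arm", "payload": {
  "commands": [
    [-15, 0, 0, 0, 0, 0.02, 1],
    [-40, 1, 0, 0, 0, 0.04, 1],
    [-70, 2, 0, 0, 0, 0.07, 1],
    [-100, 3, 0, 0, 0, 0.1, 1],
    [-130, 4, 0, 0, 0, 0.13, 1],
    [-155, 4, 0, 0, 0, 0.15, 1],
    [-170, 4, 0, 0, 0, 0.162, 1],
    [-177, 4, 0, 0, 0, 0.162, 1],
    [-177, 4, 0, 0, 0, 0.162, 1],
    [-177, 4, 0, 0, 0, 0.162, 1],
    [-177, 4, 0, 0, 0, 0.162, 1]
  ]
}}

```text
time_s: 11.38
ee_pos: [0.4371, -0.3946, 0.209]
tcp_rot: [[0.572, 0.82, -0.0], [0.82, -0.572, 0.001], [0.001, -0.001, -1.0]]
wrist_force: [0.6, 0.1, -3.2]
finger_gap: 0.156
grasp_force: 39.1
```

{"api": "step_arm", "payload": {
  "commands": [
    [0, 0, 15, 0, 0, 0, 1],
    [0, 0, 35, 0, 0, 0, 1],
    [0, 0, 55, 0, 0, 0, 1],
    [0, 0, 75, 0, 0, 0, 1],
    [0, 0, 95, 0, 0, 0, 1],
    [0, 0, 115, 0, 0, 0, 1],
    [0, 0, 130, 0, 0, 0, 1],
    [0, 0, 142, 0, 0, 0, 1],
    [0, 0, 150, 0, 0, 0, 1],
    [0, 0, 156, 0, 0, 0, 1],
    [0, 0, 160, 0, 0, 0, 1],
    [0, 0, 160, 0, 0, 0, 1]
  ]
}}

```text
time_s: 12.38
ee_pos: [0.4366, -0.3957, 0.049]
tcp_rot: [[0.573, 0.819, -0.0], [0.819, -0.573, 0.0], [0.0, -0.0, -1.0]]
wrist_force: [-0.6, 0.0, -2.9]
finger_gap: 0.157
grasp_force: 39.0
```

```bash
python3 - <<'E'
from h import *
st(); row([.437,-.3965,.0355],np.radians(-35))
E
```

```text
t 12.3833 p [ 0.4366 -0.3957  0.049 ] uv [   4.9 -177.2] F [-0.6  0.  -2.9] gap 0.1567709149768664 grip 39.04862344264984
[[0.573, 0.819, -0.0], [0.819, -0.573, 0.0], [0.0, -0.0, -1.0]]
[-0.4  0.8 13.5] [-0. -0.  0.]
```

{"api": "step_arm", "payload": {
  "commands": [
    [0, 0, 3, 0, 0, 0, 1],
    [0, 0, 6, 0, 0, 0, 1],
    [0, 0, 8, 0, 0, 0, 1],
    [0, 0, 10, 0, 0, 0, 1],
    [0, 0, 11, 0, 0, 0, 1],
    [0, 0, 12, 0, 0, 0, 1],
    [0, 0, 13, 0, 0, 0, 1],
    [0, 0, 14, 0, 0, 0, 1],
    [0, 0, 14, 0, 0, 0, 1],
    [0, 0, 14, 0, 0, 0, 1]
  ]
}}

```text
time_s: 13.22
ee_pos: [0.4364, -0.396, 0.0353]
tcp_rot: [[0.574, 0.819, -0.0], [0.819, -0.574, 0.0], [0.0, -0.0, -1.0]]
wrist_force: [-0.4, 0.3, -2.7]
finger_gap: 0.159
grasp_force: 39.1
```

Not touching yet, so I go on down in small steps.

{"api": "step_arm", "payload": {
  "commands": [
    [0, 0, 1, 0, 0, 0, 1],
    [0, 0, 2, 0, 0, 0, 1],
    [0, 0, 2, 0, 0, 0, 1],
    [0, 0, 2, 0, 0, 0, 1]
  ]
}}

```text
time_s: 13.55
ee_pos: [0.4366, -0.3962, 0.0346]
tcp_rot: [[0.574, 0.819, 0.0], [0.819, -0.574, -0.0], [-0.0, 0.0, -1.0]]
wrist_force: [-3.3, 2.6, 6.9]
finger_gap: 0.156
grasp_force: 40.5
```

{"api": "step_arm", "payload": {
  "commands": [
    [0, 0, -1, 0, 0, 0, 0.6],
    [0, 0, -1, 0, 0, 0, 0.4],
    [0, 0, -1, 0, 0, 0, 0],
    [0, 0, -1, 0, 0, 0, -0.3],
    [0, 0, -1, 0, 0, 0, -0.3],
    [0, 0, -1, 0, 0, 0, -0.3]
  ]
}}

```text
time_s: 14.05
ee_pos: [0.4364, -0.396, 0.0342]
tcp_rot: [[0.574, 0.819, -0.0], [0.819, -0.574, 0.0], [0.0, -0.0, -1.0]]
wrist_force: [0.2, -0.1, 0.4]
finger_gap: 0.652
grasp_force: 0.0
```

{"api": "step_arm", "payload": {
  "commands": [
    [0, 0, -8, 0, 0, 0, -0.3],
    [0, 0, -20, 0, 0, 0, -0.3],
    [0, 0, -40, 0, 0, 0, -0.3],
    [0, 0, -70, 0, 0, 0, -0.3],
    [0, 0, -110, 0, 0, 0, -0.3],
    [0, 0, -150, 0, 0, 0, -0.3],
    [0, 0, -180, 0, 0, 0, -0.3],
    [0, 0, -200, 0, 0, 0, -0.3],
    [0, 0, -200, 0, 0, 0, -0.3]
  ]
}}

```text
time_s: 14.8
ee_pos: [0.4384, -0.3984, 0.2422]
tcp_rot: [[0.574, 0.819, 0.007], [0.819, -0.573, -0.009], [-0.004, 0.011, -1.0]]
wrist_force: [0.7, -0.2, 0.4]
finger_gap: 0.652
grasp_force: 0.0
```

```bash
python3 - <<'E'
from h import *
st()
c=cam("scene")
cv2.imwrite("pics/s4.png",cv2.resize(c["image"][110:310,110:330,::-1],None,fx=3,fy=3,interpolation=cv2.INTER_CUBIC))
h=cv2.cvtColor(c["image"],cv2.COLOR_RGB2HSV)
m=cv2.inRange(h,(98,100,60),(118,255,255)); k=np.zeros_like(m);k[190:290,140:265]=m[190:290,140:265]
q=max(cv2.findContours(k,cv2.RETR_EXTERNAL,cv2.CHAIN_APPROX_NONE)[0],key=cv2.contourArea)
print(cv2.minAreaRect(np.array([onz(c,p[0],.019)[:2]*1000 for p in q],np.float32)))
E
```

```text
t 14.8 p [ 0.4384 -0.3984  0.2422] uv [   7.7 -178.8] F [ 0.7 -0.2  0.4] gap 0.6522457198761412 grip 0.0
[[0.574, 0.819, 0.007], [0.819, -0.573, -0.009], [-0.004, 0.011, -1.0]]
((438.739990234375, -394.9981689453125), (109.72702026367188, 156.42311096191406), 55.06082534790039)
```

View pics/s4.png

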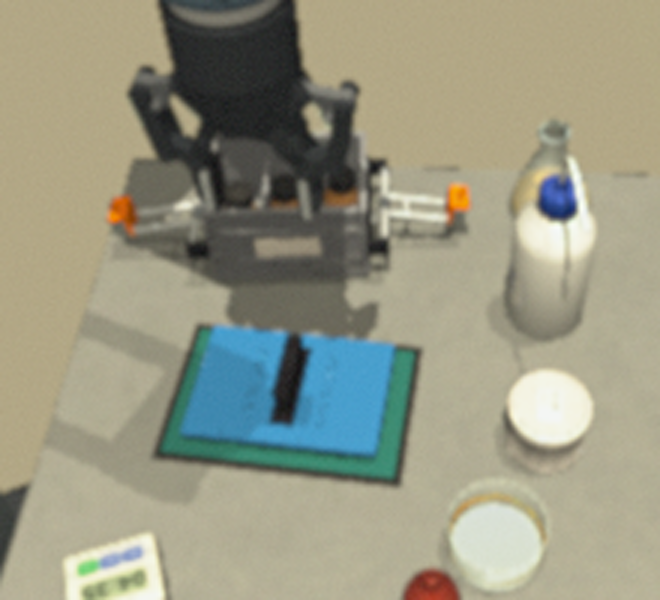

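The lid lies flat, centred and lengthwise on the mat at (290,392). The clips are open at (122,215) and (458,198), and the gripper is clear.

{"api": "step_arm", "payload": {
  "commands": [
    [0, 0, 0, 0, 0, 0, -0.3],
    [0, 0, 0, 0, 0, 0, -0.3],
    [0, 0, 0, 0, 0, 0, -0.3],
    [0, 0, 0, 0, 0, 0, -0.3]
  ]
}}

```text
time_s: 15.18
ee_pos: [0.436, -0.3954, 0.2328]
tcp_rot: [[0.574, 0.819, -0.002], [0.819, -0.574, 0.002], [0.001, -0.003, -1.0]]
wrist_force: [0.1, 0.1, -0.7]
finger_gap: 0.648
grasp_force: 0.0
```

```bash
python3 -c "
from rig import env
print(env.finish_job())"
```

```text
the job is handed in; nothing more can be done
None
```

The job is handed in (no verdict was returned): in the last picture both clips are open, the lid lies flat and lengthwise within a few mm of the mat's centre, and the carrier and its vials look undisturbed.

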